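Sweep the used cuvettes into the discard tray

ROBOT

A 7-joint arm with a two-finger parallel gripper is mounted at the origin on the work surface. World frame = base frame: x ahead of the robot, y to its left, z up, the work surface at z = 0. Lengths are in m, angles in rad, forces in N, time in s.
With the tool pointing down it reaches from about 0.425 to 0.875 m from the base axis. Payload 8.4 kg.
Tool frame: the origin (TCP) lies between the finger pads; the fingertips stand robot.tcp_to_tips ahead of it and the grasp point (between the pads) lies 2 mm behind it (robot.tcp_to_tips is the distance from the TCP to the fingertips, in m); z points along the fingers, y is the line along which they close (so a half turn about z gives the same grasp; the last joint's range is limited). The gripper opens to 87 mm and grips with 3 to 60 N. Pads are 19 mm wide; open, the fingers measure 117 mm over their backs; the gripper's body (75 mm by 190 mm) begins 51 mm behind the grasp point.
Start: joints at [-1.433, 0.333, 0.04, 1.465, -0.013, 1.343, -0.059], TCP at [0.152, 0.632, 0.24] pointing down, gripper open.
Joint ranges: [-2.58, 2.58], [-0.38, 2.09], [-1.3, 1.39], [0.25, 2.4], [-1.5, 4.64], [0.08, 2.09], [-2.65, 2.65]. Speed limits (rad/s): [2.22, 2.22, 2.79, 2.79, 3.14, 3.14, 3.14].

INTERFACE

Orientations are given as a unit quaternion [w, x, y, z].
In Python, from station import robot, cams, ticket gives the robot as it stands.
- The arm moves only by the tool send_rows, never from a script. Its argument "steps" is a list of rows, each a list of 7 numbers: the shift along the tool's x, y, z in mm, then the turn, a rotation vector about the tool's x, y, z in degrees, then the closure, from 0 (fully open) to 1 (shut). A call has 1 to 12 rows; each row is the pose to reach, as a shift and turn from the pose commanded when the call began, along the tool's axes at that moment; what a row does not reach only later rows make up. A row lasts 1/8 s, in which the tool goes at most 62.5 mm and 10.7 degrees, less where a joint would pass 70% of its speed; a pose out of reach is approached as far as the arm can. A call with a gripper value outside its range is refused whole. The fingers move at their own pace and stop on an object; "grip_force" is the grip in N (left out, the last holds). Time passes only in rows, so rows that repeat a pose let the fingers close. It gives the time, the measured TCP pose, the force, the opening and the grip force at its end, in the units of the state.
- robot.observe(): the state, without advancing time (a new reading comes with each control period).
- cams.get_image(name): name is "side" or "top"; returns a dict with "color" (400x640x3 uint8, blue, green, red), "fx", "fy", "cx", "cy" (pixels), "world_from_camera" (4x4, takes a point from camera to world coordinates). Camera axes: x right, y down, z forward; pixel columns grow to the right and rows downward; lengths in m; the calibration is good to about 2 mm. A picture is of the moment at which its call begins. There is no depth.
- ticket.hand_in(): hands the job in; it is judged then, once.
Trained networks look in a picture, given as the dict that the camera call returned (one of the last four; its "shot" number tells which), for a name from the list of things; names that differ only in an ending like _2 or _b are one class to them, and where a whole thing is asked for, a point or a joint stands for the part that bears it (a point fixed in the world has none). Each returns a list of dicts, best first, with "score" (0 to 1); they miss things now and then, are a little off and sometimes report something else, mostly with a low value. They report only what shows in the picture. A call takes as long as a camera call. They do not tell look-alikes from the thing itself.
- cams.search_frame(picture, label): "position" ([x, y, z] in m, in world coordinates, good to about 4 mm: the middle of the surface that is visible of it).
- cams.landmark_of(picture, label): "position" ([x, y, z] in m, in world coordinates, good to about 4 mm: a listed point, or the origin of a listed thing).
The state is a dict: "time": time; "joint_pos": joint angles; "joint_velocities": joint speeds; "effort": joint torques, N m; "ee_pos": TCP position; "tool_rot": TCP orientation; "ft_force": force on the tool from outside, world axes, zero at the start; "wrist_torque": the same for the moment, N m; "width": opening from 0.0 (shut) to 1.0 (fully open); "finger_force": force on a finger pad.
Only numpy, scipy, OpenCV 4.12 (cv2) and the standard library are available. Lean on these libraries where they do the work, as an engineer would, in place of code of your own. Each camera call takes 0.05 s, during which the arm holds its last target. There are 200 camera calls.

TASK

With closed fingers, gently sweep the three used cuvettes lying on the lab bench along the bench top and through the open mouth of the steel discard tray, so that all three lie wholly inside it, on its flat floor and clear of the ramp lip. Push them only: do not pinch them, press down on them or lift them off the bench, and do not move or tip the vials and other things standing around.

Things in the scene. Friction and masses are not known exactly. Their poses are not given: they have to be found in the camera images.
- cuvette_1: small grey square plastic cuvette (spectrometer cell) lying on its side on the bench: 45 mm long (its x axis) and 12.5 x 12.5 mm across, 10 to 17 g, slides freely. Origin at its centre, 6 mm above the bench at the start. Its long axis starts within about 30 degrees of the world x axis, so it lies roughly broadside to the tray's mouth.
- cuvette_2: small grey square plastic cuvette (spectrometer cell) lying on its side on the bench: 45 mm long (its x axis) and 12.5 x 12.5 mm across, 10 to 17 g, slides freely. Origin at its centre, 6 mm above the bench at the start. Its long axis starts within about 30 degrees of the world x axis, so it lies roughly broadside to the tray's mouth.
- cuvette_3: small grey square plastic cuvette (spectrometer cell) lying on its side on the bench: 45 mm long (its x axis) and 12.5 x 12.5 mm across, 10 to 17 g, slides freely. Origin at its centre, 6 mm above the bench at the start. Its long axis starts within about 30 degrees of the world x axis, so it lies roughly broadside to the tray's mouth.
- tray: low steel discard tray fixed to the bench, open on one side like a dustpan: 180 mm (its x) by 150 mm (its y). Origin: centre of its underside, on the bench. Walls 30 mm high on three sides, inside faces at x = +-85 mm and (back) y = -70 mm; side walls end at y = +75 mm. The fourth side, +y, is the open mouth. +y points along world +y, towards the cuvettes, turned up to 15 degrees. Floor 2 mm thick.
- tray_mouth (a point): middle of the tray's mouth, on the bench at the outer edge of its thin ramp lip: tray x = 0, y = +80 mm. The lip rises smoothly from the bench here to the 2 mm floor 25 mm farther in; cuvettes slide up it. The mouth is 170 mm wide between the side walls. Axes as the tray's.
- vial_mid: closed amber glass sample vial with black cap, standing loose on the bench: 30 mm diameter, 50 mm tall, 50 g, easily knocked over. Origin at the centre of its underside. To be left alone. It stands in the middle, between the two lanes in which the cuvettes lie (lane centre lines roughly 80 mm from it towards -x and +x).
- vial_back: closed amber glass sample vial with black cap, standing loose on the bench: 30 mm diameter, 50 mm tall, 50 g, easily knocked over. Origin at the centre of its underside. To be left alone. It stands farthest from the tray, in one of the two lanes, level with the farthest cuvette in the other.
- vial_side: closed amber glass sample vial with black cap, standing loose on the bench: 30 mm diameter, 50 mm tall, 50 g, easily knocked over. Origin at the centre of its underside. To be left alone. It stands beyond the far (+x) lane.
- tip_box: blue pipette-tip box with open clear lid, 85 x 125 mm, 45 mm tall (lid to 115 mm), beyond the work. Origin at the centre of its underside. To be left alone.
- reagent_bottle: glass bottle with blue cap, 84 mm diameter, 170 mm tall, beyond the work. Origin at the centre of its underside. To be left alone.
- beaker: glass beaker, 70 mm diameter, 90 mm tall, beyond the work. Origin at the centre of its underside. To be left alone.
- pipette: hand pipette lying between the work and the robot's base, along its own y axis, 250 mm long (y -115 to +135 mm), 30 mm wide, 24 mm tall. Origin under its handle. To be left alone.
Things that resemble listed ones, but are neither listed nor needed, are in the scene too. What is shaped like the cuvette_3 but orange is not meant. What is shaped like the cuvette_2 but yellow is not meant.

How it is judged:
By the outcome, as a careful person would: the job done as asked, in the order asked, and still so for the second after the job is handed in, with the robot touching nothing.
It also fails if it takes over 72 s, if anything falls off the work surface, if the arm or the gripper's body presses on something with over 40 N, if the wrist force passes 120 N, or if a joint passes its speed limit or range.

## Working session

There is one attempt and no reset: what is moved stays moved. The work goes in short steps, Python scripts to look and compute and a tool call to move; the robot and the scene stay as the last step left them, time stands still between calls to the robot, and variables do not carry over. Pictures are saved under pics/ and viewed, at most 10 in all, crops included, and the job is handed in when it is done.

Besides the shell and the picture viewer there is one more tool, called after "Emit:" by a JSON object that holds its "fn" and its "kwargs". send_rows: Moves the arm, as the interface text tells. Its arguments: {"type":"object","properties":{"steps":{"type":"array","items":{"type":"array","items":{"type":"number"}}},"grip_force":{"type":"number"}},"required":["steps"]}

```bash
mkdir -p pics; cat > h.py <<'E'
import numpy as np, cv2
from station import robot, cams, ticket
def ray(p,u,v):
    T=np.array(p["world_from_camera"]); d=T[:3,:3]@np.array([(u-p["cx"])/p["fx"],(v-p["cy"])/p["fy"],1]); return T[:3,3],d
def onz(p,u,v,z):
    o,d=ray(p,u,v); return o+d*(z-o[2])/d[2]
def pix(p,X):
    T=np.array(p["world_from_camera"]); c=T[:3,:3].T@(np.array(X)-T[:3,3]); return p["fx"]*c[0]/c[2]+p["cx"],p["fy"]*c[1]/c[2]+p["cy"]
E
python3 - <<'E'
from h import *
s=robot.observe(); print(s["time"],s["ee_pos"],s["tool_rot"],s["width"],robot.tcp_to_tips)
for n in("top","side"):
    p=cams.get_image(n); cv2.imwrite(f"pics/{n}0.png",p["color"])
    print(n,np.round(p["world_from_camera"],3).tolist(),p["fx"])
    for l in("cuvette_1","tray","tray_mouth","vial_mid","pipette","tip_box","reagent_bottle","beaker"):
        for r in cams.landmark_of(p,l):
            print(l,round(r["score"],2),np.round(r["position"],3),np.round(pix(p,r["position"])))
E
```

```text
0.0 [0.15241798 0.63141265 0.23864557] [-3.45534692e-05  1.18137056e-01  9.92996956e-01 -8.24356018e-04] 0.9997481120777114 0.017
top [[0.023, -0.999, 0.048, 0.493], [-1.0, -0.023, 0.013, 0.033], [-0.012, -0.048, -0.999, 1.213], [0.0, 0.0, 0.0, 1.0]] 494.842548033862
cuvette_1 0.72 [ 0.528 -0.113  0.002] [389. 206.]
cuvette_1 0.67 [0.458 0.073 0.009] [313. 233.]
cuvette_1 0.63 [0.46  0.211 0.004] [256. 231.]
cuvette_1 0.58 [0.551 0.164 0.004] [276. 194.]
cuvette_1 0.52 [0.602 0.061 0.005] [319. 174.]
cuvette_1 0.46 [0.514 0.29  0.005] [224. 208.]
tray 0.76 [ 0.517 -0.193 -0.001] [422. 211.]
tray 0.28 [0.462 0.209 0.004] [257. 230.]
tray_mouth 0.96 [ 0.527 -0.115  0.002] [390. 207.]
vial_mid 0.52 [0.518 0.029 0.   ] [331. 209.]
pipette 0.7 [ 0.354  0.088 -0.002] [305. 276.]
tip_box 0.89 [ 0.772 -0.063 -0.003] [371. 107.]
tip_box 0.4 [ 0.354  0.094 -0.   ] [303. 276.]
reagent_bottle 0.65 [0.771 0.176 0.   ] [274. 106.]
reagent_bottle 0.15 [0.606 0.221 0.   ] [254. 172.]
beaker 0.92 [ 0.728  0.305 -0.   ] [222. 122.]
beaker 0.33 [ 0.774 -0.068 -0.002] [373. 106.]
side [[0.953, -0.192, 0.236, 0.387], [-0.304, -0.638, 0.708, -0.483], [0.014, -0.746, -0.666, 0.554], [0.0, 0.0, 0.0, 1.0]] 376.554986439368
cuvette_1 0.65 [0.461 0.208 0.005] [256. 176.]
cuvette_1 0.6 [0.553 0.162 0.001] [300. 182.]
cuvette_1 0.55 [0.598 0.066 0.005] [333. 205.]
cuvette_1 0.51 [0.516 0.289 0.006] [272. 152.]
cuvette_1 0.47 [0.459 0.072 0.004] [267. 217.]
tray 0.59 [ 0.52  -0.197 -0.002] [340. 325.]
tray_mouth 0.67 [ 0.527 -0.115  0.005] [328. 281.]
vial_mid 0.86 [0.519 0.027 0.   ] [301. 227.]
pipette 0.95 [ 0.357  0.087 -0.001] [217. 224.]
tip_box 0.69 [ 0.772 -0.067 -0.001] [436. 233.]
reagent_bottle 0.93 [0.774 0.173 0.003] [386. 163.]
beaker 0.71 [0.729 0.305 0.003] [350. 137.]
```

View pics/top0.png

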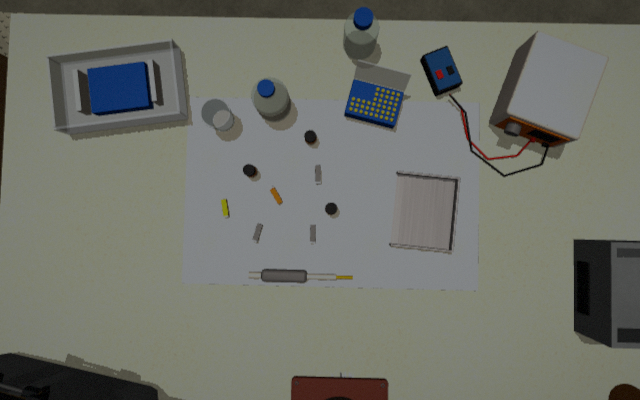

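View pics/side0.png

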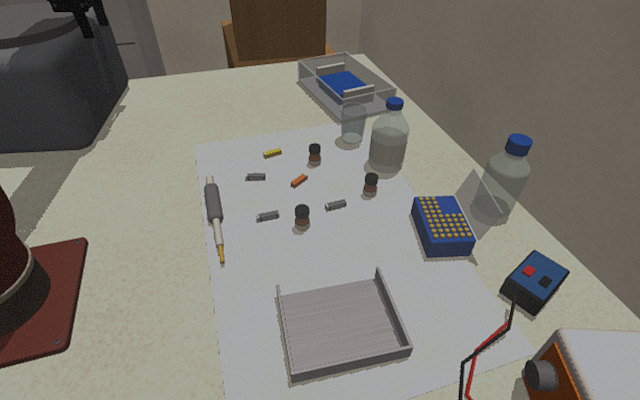

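Top view: the grey cuvettes are at (313,233), (257,232) and (318,174). Two look-alikes are not meant: orange at (276,195) and yellow at (225,208). The vials are at (331,209) mid, (250,171) back and (311,137) side, and the tray is at (425,211). The side view agrees: greys at (267,216), (256,177) and (335,205). Next I'll measure axes and confirm the colours in one enlarged crop.

```bash
python3 - <<'E'
from h import *
P={n:cams.get_image(n) for n in("top","side")}
p=P["top"]
c=cv2.resize(p["color"][150:265,205:470],None,fx=3,fy=3,interpolation=cv2.INTER_CUBIC); cv2.imwrite("pics/crop1.png",c)
def seg(p,u,v,dark):
    im=p["color"].astype(int); u,v=int(u),int(v); r=16
    w=im[v-r:v+r,u-r:u+r]; bg=np.median(w.reshape(-1,3),0)
    m=(np.abs(w-bg).sum(2)>60).astype(np.uint8)
    n,L,st,ce=cv2.connectedComponentsWithStats(m)
    k=min(range(1,n),key=lambda i:np.hypot(*(ce[i]-r))-st[i][4]*.05)
    pts=np.argwhere(L==k)[:,::-1]+[u-r,v-r]
    W=np.array([onz(p,a,b,.0125)[:2] for a,b in pts]).astype(np.float32)
    R=cv2.minAreaRect(W*1000); e,V=np.linalg.eigh(np.cov(W.T)); a=V[:,1]
    return W.mean(0).round(4),np.round(R[0],1),np.round(R[1],1),round(float(np.degrees(np.arctan(a[1]/a[0]))),1)
for u,v in((313,233),(257,232),(318,174)): print("top",seg(p,u,v,0))
for u,v in((267,216),(256,177),(335,205)): print("side",seg(P["side"],u,v,0))
# two-view triangulation of detections
def tri(u1,u2):
    A=np.zeros((3,3));b=np.zeros(3)
    for n,u in zip(("top","side"),(u1,u2)):
        o,d=ray(P[n],*u); d/=np.linalg.norm(d); M=np.eye(3)-np.outer(d,d); A+=M;b+=M@o
    return np.linalg.solve(A,b).round(4)
for a in("cuvette_1","vial_mid"):
    D={n:[r["position"] for r in cams.search_frame(P[n],a) if r["score"]>.3] for n in P}
    for x in D["top"]:
        if not D["side"]: continue
        y=min(D["side"],key=lambda q:np.linalg.norm(np.array(q)-x))
        print(a,np.round(x,3),np.round(y,3),tri(pix(P["top"],x),pix(P["side"],y)))
for n in P:
  print(n,[(round(r["score"],2),np.round(r["position"],3).tolist()) for r in cams.landmark_of(P[n],"vial_mid")])
E
```

```text
top (array([0.4585, 0.0728], dtype=float32), array([457.5,  72.8]), array([41. , 12.1]), 2.0)
top (array([0.4576, 0.206 ], dtype=float32), array([457.2, 206.4]), array([16. , 46.8]), -12.5)
top (array([0.6014, 0.0631], dtype=float32), array([601. ,  62.9]), array([46.4, 14.6]), 3.9)
side (array([0.4579, 0.0651], dtype=float32), array([457.1,  65. ]), array([25.9, 48.9]), 5.3)
side (array([0.4576, 0.1984], dtype=float32), array([457.4, 198.8]), array([25.5, 46.1]), -15.5)
side (array([0.6012, 0.0564], dtype=float32), array([600.7,  56.2]), array([51. , 25.6]), 9.5)
cuvette_1 [0.55  0.162 0.011] [0.458 0.207 0.012] [0.5007 0.1609 0.0471]
cuvette_1 [0.601 0.061 0.01 ] [0.595 0.059 0.011] [0.5988 0.0618 0.0084]
cuvette_1 [0.456 0.068 0.013] [0.458 0.207 0.012] [0.4513 0.0655 0.1219]
cuvette_1 [0.457 0.206 0.01 ] [0.458 0.207 0.012] [0.4577 0.2056 0.0129]
cuvette_1 [0.513 0.287 0.011] [0.458 0.207 0.012] [ 0.4912  0.3061 -0.0682]
vial_mid [0.517 0.028 0.053] [0.516 0.017 0.035] [0.5182 0.0278 0.0242]
top [(0.69, [0.52, 0.034, 0.001]), (0.41, [0.77, 0.175, -0.003])]
side [(0.82, [0.518, 0.031, 0.002]), (0.41, [0.458, 0.075, 0.003])]
```

View pics/crop1.png

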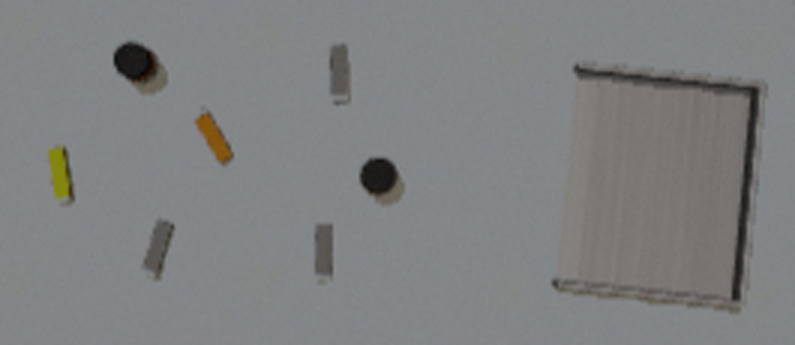

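The crop confirms it. The three grey ones fit the description, at full-image pixels (313,233) = A, (257,232) = B and (318,174) = C; the orange and yellow ones are look-alikes. The tray is yawed about -4°. I'll do A first: close the fingers and go behind it.

Emit:
{"fn": "send_rows", "kwargs": {"steps": [[-38,-39,10,0,0,6.5,1],[-76,-79,20,0,0,13,1],[-114,-118,30,0,0,19.5,1],[-152,-157,40,0,0,26,1],[-190,-197,50,0,0,32.5,1],[-227,-236,60,0,0,39,1],[-265,-276,70,0,0,46,1],[-303,-315,80,0,0,52.5,1],[-341,-354,95,0,0,59,1],[-379,-394,110,0,0,65.5,1],[-417,-433,120,0,0,72,1],[-417,-433,120,0,0,72,1]], "grip_force": 10}}

```text
time: 2.8
ee_pos: [0.4575, 0.109, 0.1192]
tool_rot: [0.001, 0.682, 0.731, -0.0]
ft_force: [-0.3, 0.3, 0.4]
width: 0.004
finger_force: 0.0
```

```bash
cat >> h.py <<'E'
from scipy.spatial.transform import Rotation as Ro
def pose():
    s=robot.observe(); q=s["tool_rot"]; R=Ro.from_quat([q[1],q[2],q[3],q[0]]).as_matrix()
    print("t",round(s["time"],2),"tcp",np.round(s["ee_pos"],4),"xaxis deg",round(float(np.degrees(np.arctan2(R[1,0],R[0,0]))),2),"z",R[:,2].round(3),"w",round(s["width"],3),"F",np.round(s["ft_force"],1),"q",np.round(s["joint_pos"],2))
    return np.array(s["ee_pos"]),R
E
python3 -c "
from h import *
p,R=pose(); print((R.T@(np.array([.457,.110,.022])-p)*1000).round(1))"
```

```text
t 2.8 tcp [0.4575 0.109  0.1192] xaxis deg 93.97 z [ 0.    -0.001 -1.   ] w 0.004 F [-0.3  0.3  0.4] q [-0.88  0.07  0.57  2.06 -0.04  1.03 -0.22]
[ 1.2 -0.5 97.2]
```

Emit:
{"fn": "send_rows", "kwargs": {"steps": [[1,0,35,0,0,0,1],[1,0,65,0,0,0,1],[1,0,85,0,0,0,1],[1,0,97,0,0,0,1],[-6,0,97,0,0,0,1],[-13,0,97,0,0,0,1],[-20,0,97,0,0,0,1],[-28,0,97,0,0,0,1],[-37,0,97,0,0,0,1],[-46,0,97,0,0,0,1],[-55,0,97,0,0,0,1],[-64,0,97,0,0,0,1]]}}

```text
time: 4.3
ee_pos: [0.4612, 0.0486, 0.0225]
tool_rot: [0.0, 0.679, 0.734, -0.0]
ft_force: [-0.5, 0.0, 0.2]
width: 0.005
finger_force: 0.0
```

```bash
python3 -c "
from h import *
pose()
p=cams.get_image('side'); cv2.imwrite('pics/s1.png',cv2.resize(p['color'][100:400,180:460],None,fx=2,fy=2))
p=cams.get_image('top'); print([(round(r['score'],2),np.round(r['position'],3).tolist()) for r in cams.landmark_of(p,'cuvette_1')])"
```

```text
t 4.3 tcp [0.4612 0.0486 0.0225] xaxis deg 94.43 z [-0. -0. -1.] w 0.005 F [-0.5  0.   0.2] q [-0.74  0.22  0.59  2.15 -0.17  0.81  0.04]
[(0.67, [0.513, 0.29, 0.006]), (0.61, [0.461, 0.208, 0.005]), (0.4, [0.551, 0.164, 0.007])]
```

View pics/s1.png

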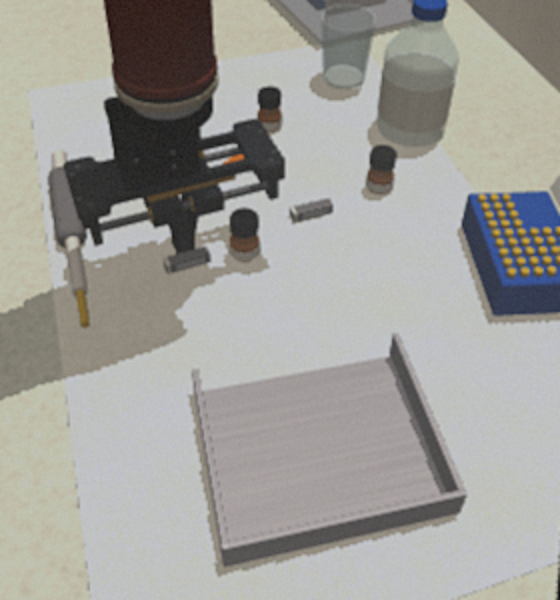

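The crop shows A held broadside against the closed fingers at about (187,260), with nothing else disturbed. I'll go on.

Emit:
{"fn": "send_rows", "kwargs": {"steps": [[-10,0,0,0,0,0,1],[-20,0,0,0,0,0,1],[-31,0,0,0,0,0,1],[-42,0,0,0,0,0,1],[-53,0,0,0,0,0,1],[-64,0,0,0,0,0,1],[-75,0,0,0,0,0,1],[-86,0,0,0,0,0,1],[-97,0,0,0,0,0,1],[-108,0,0,0,0,0,1],[-119,0,0,0,0,0,1],[-130,0,0,0,0,0,1]]}}

```text
time: 5.95
ee_pos: [0.4713, -0.0811, 0.0226]
tool_rot: [0.0, 0.679, 0.734, -0.0]
ft_force: [0.0, -0.3, 0.4]
width: 0.005
finger_force: 0.0
```

```bash
python3 -c "
from h import *
pose()
p=cams.get_image('side'); cv2.imwrite('pics/s2.png',cv2.resize(p['color'][150:400,180:460],None,fx=2,fy=2))"
```

```text
t 5.95 tcp [ 0.4713 -0.0811  0.0226] xaxis deg 94.43 z [-0. -0. -1.] w 0.005 F [ 0.  -0.3  0.4] q [-0.51  0.26  0.66  2.12 -0.22  0.82  0.36]
```

View pics/s2.png

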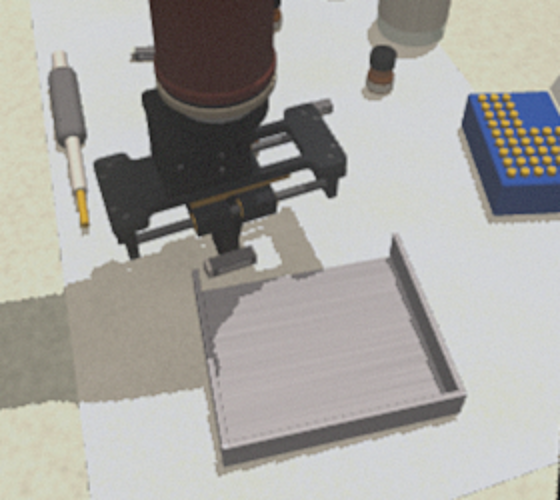

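The crop shows A at about (230,262), broadside and just clear of the left wall end at (198,275). I'll continue, easing slightly towards +x.

Emit:
{"fn": "send_rows", "kwargs": {"steps": [[-10,1,0,0,0,0,1],[-21,2,0,0,0,0,1],[-32,3,0,0,0,0,1],[-43,4,0,0,0,0,1],[-54,5,0,0,0,0,1],[-66,6,0,0,0,0,1],[-78,6,0,0,0,0,1],[-90,6,0,0,0,0,1],[-102,6,0,0,0,0,1],[-114,6,0,0,0,0,1],[-125,6,0,0,0,0,1],[-134,6,0,0,0,0,1]]}}

```text
time: 7.5
ee_pos: [0.4876, -0.2143, 0.0226]
tool_rot: [0.0, 0.679, 0.734, -0.0]
ft_force: [-1.2, 0.6, -0.8]
width: 0.009
finger_force: 0.0
```

```bash
python3 -c "
from h import *
p,R=pose()"
```

```text
t 7.5 tcp [ 0.4876 -0.2143  0.0226] xaxis deg 94.41 z [-0. -0. -1.] w 0.009 F [-1.2  0.6 -0.8] q [-0.24  0.38  0.67  2.   -0.31  0.86  0.68]
```

Emit:
{"fn": "send_rows", "kwargs": {"steps": [[15,0,0,0,0,0,1],[17,0,-40,0,0,0,1],[25,0,-85,0,0,0,1],[60,15,-95,0,0,1,1],[110,40,-95,0,0,3,1],[160,65,-95,0,0,6,1],[210,90,-95,0,0,9,1],[255,115,-95,0,0,12,1],[290,135,-95,0,0,14,1],[308,144,-95,0,0,14,1],[308,144,-95,0,0,14,1],[308,144,-95,0,0,14,1]]}}

```text
time: 9.0
ee_pos: [0.6068, 0.1025, 0.1176]
tool_rot: [0.0, 0.764, 0.645, -0.0]
ft_force: [-0.2, 0.3, -0.4]
width: 0.005
finger_force: 0.0
```

```bash
python3 -c "
from h import *
p,R=pose(); print((R.T@(np.array([.607,.102,.022])-p)*1000).round(1))
p=cams.get_image('side'); cv2.imwrite('pics/s3.png',cv2.resize(p['color'][130:400,180:460],None,fx=2,fy=2))"
```

```text
t 9.0 tcp [0.6068 0.1025 0.1176] xaxis deg 80.33 z [-0.    -0.001 -1.   ] w 0.005 F [-0.2  0.3 -0.4] q [-0.72  0.4   0.61  1.72 -0.25  1.1  -0.21]
[-0.4  0.3 95.6]
```

View pics/s3.png

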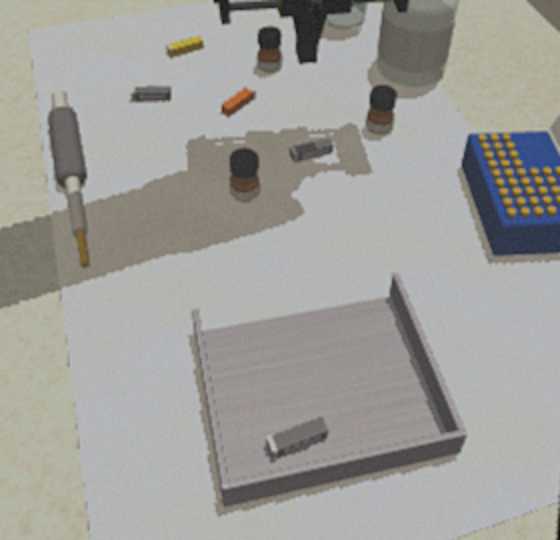

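A lies inside the tray at crop (298,436). Now C, at crop (311,150), along the +x lane.

Emit:
{"fn": "send_rows", "kwargs": {"steps": [[0,0,35,0,0,0,1],[0,0,65,0,0,0,1],[0,0,85,0,0,0,1],[0,0,95,0,0,0,1],[-7,0,95,0,0,0,1],[-14,0,95,0,0,0,1],[-21,0,95,0,0,0,1],[-29,0,95,0,0,0,1],[-38,0,95,0,0,0,1],[-47,0,95,0,0,0,1],[-57,0,95,0,0,0,1],[-67,0,95,0,0,0,1]]}}

```text
time: 10.55
ee_pos: [0.5961, 0.0379, 0.0225]
tool_rot: [0.0, 0.764, 0.646, -0.0]
ft_force: [0.8, -0.7, -0.5]
width: 0.007
finger_force: 0.0
```

Emit:
{"fn": "send_rows", "kwargs": {"steps": [[-10,0,0,0,0,0,1],[-20,0,0,0,0,0,1],[-31,0,0,0,0,0,1],[-42,0,0,0,0,0,1],[-53,0,0,0,0,0,1],[-64,0,0,0,0,0,1],[-75,0,0,0,0,0,1],[-86,0,0,0,0,0,1],[-96,0,0,0,0,0,1],[-106,0,0,0,0,0,1]]}}

```text
time: 11.8
ee_pos: [0.5785, -0.0665, 0.0226]
tool_rot: [0.0, 0.764, 0.646, 0.0]
ft_force: [-0.7, 0.2, -0.8]
width: 0.004
finger_force: 0.0
```

```bash
python3 -c "
from h import *
p,R=pose()
p=cams.get_image('side'); cv2.imwrite('pics/s4.png',cv2.resize(p['color'][150:400,180:460],None,fx=2,fy=2))"
```

```text
t 11.8 tcp [ 0.5785 -0.0665  0.0226] xaxis deg 80.43 z [ 0.  0. -1.] w 0.004 F [-0.7  0.2 -0.8] q [-0.45  0.46  0.6   1.87 -0.33  0.9   0.14]
```

View pics/s4.png

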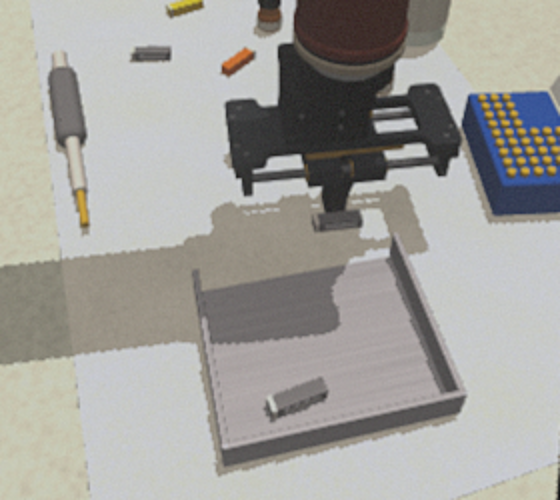

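The crop shows C at about (337,220), held broadside and heading for the mouth.

Emit:
{"fn": "send_rows", "kwargs": {"steps": [[-11,0,0,0,0,0,1],[-22,0,0,0,0,0,1],[-33,0,0,0,0,0,1],[-44,0,0,0,0,0,1],[-55,0,0,0,0,0,1],[-67,0,0,0,0,0,1],[-79,0,0,0,0,0,1],[-91,0,0,0,0,0,1],[-103,0,0,0,0,0,1],[-115,0,0,0,0,0,1],[-126,0,0,0,0,0,1],[-136,0,0,0,0,0,1]]}}

```text
time: 13.35
ee_pos: [0.5558, -0.2007, 0.0225]
tool_rot: [-0.0, 0.764, 0.646, -0.0]
ft_force: [0.6, 0.3, -0.2]
width: 0.007
finger_force: 0.1
```

```bash
python3 -c "
from h import *
p,R=pose(); print((R.T@(np.array([.455,.246,.118])-p)*1000).round(1))"
```

```text
t 13.35 tcp [ 0.5558 -0.2007  0.0225] xaxis deg 80.42 z [-0. -0. -1.] w 0.007 F [ 0.6  0.3 -0.2] q [-0.23  0.49  0.62  1.85 -0.35  0.91  0.39]
[ 423.7 -173.8  -95.5]
```

Emit:
{"fn": "send_rows", "kwargs": {"steps": [[15,0,0,0,0,0,1],[17,0,-40,0,0,0,1],[25,-2,-85,0,0,0,1],[60,-15,-95,0,0,-1,1],[115,-40,-95,0,0,-3,1],[170,-65,-95,0,0,-5,1],[225,-90,-95,0,0,-7,1],[280,-115,-95,0,0,-9,1],[335,-140,-95,0,0,-11,1],[385,-160,-95,0,0,-13,1],[415,-171,-95,0,0,-13,1],[427,-174,-95,0,0,-13,1]]}}

```text
time: 14.85
ee_pos: [0.4541, 0.2528, 0.1175]
tool_rot: [-0.0, 0.684, 0.729, 0.0]
ft_force: [1.0, 0.4, 0.0]
width: 0.009
finger_force: 0.0
```

```bash
python3 -c "
from h import *
p,R=pose(); print((R.T@(np.array([.455,.246,.022])-p)*1000).round(1))
p=cams.get_image('side'); cv2.imwrite('pics/s5.png',cv2.resize(p['color'][120:400,180:460],None,fx=2,fy=2))"
```

```text
t 14.85 tcp [0.4541 0.2528 0.1175] xaxis deg 93.67 z [-0.  0. -1.] w 0.009 F [1.  0.4 0. ] q [-0.96  0.18  0.41  1.94 -0.08  1.04 -0.46]
[-6.9  0.5 95.5]
```

View pics/s5.png

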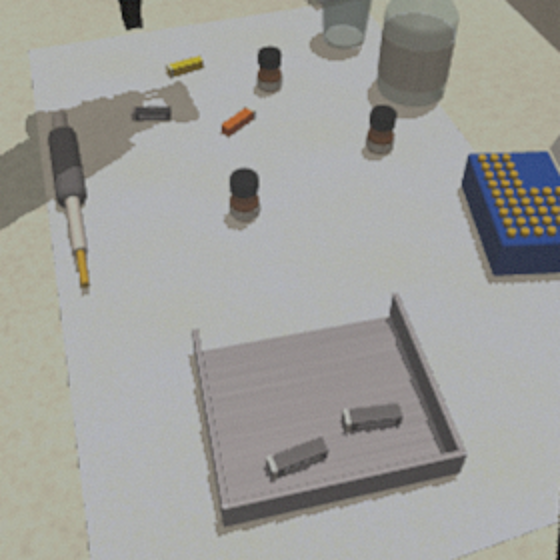

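C is in at crop (373,416) and A at (298,457). Last is B, at crop (153,113).

Emit:
{"fn": "send_rows", "kwargs": {"steps": [[0,0,35,0,0,0,1],[0,0,65,0,0,0,1],[0,0,85,0,0,0,1],[0,0,95,0,0,0,1],[-10,0,95,0,0,0,1],[-18,0,95,0,0,0,1],[-25,0,95,0,0,0,1],[-32,0,95,0,0,0,1],[-40,0,95,0,0,0,1],[-49,0,95,0,0,0,1],[-59,0,95,0,0,0,1],[-69,0,95,0,0,0,1]]}}

```text
time: 16.4
ee_pos: [0.4596, 0.1804, 0.0225]
tool_rot: [0.0, 0.686, 0.728, -0.0]
ft_force: [0.2, -0.1, -0.9]
width: 0.001
finger_force: 0.0
```

Emit:
{"fn": "send_rows", "kwargs": {"steps": [[-10,0,0,0,0,0,1],[-20,0,0,0,0,0,1],[-30,0,0,0,0,0,1],[-40,0,0,0,0,0,1],[-50,0,0,0,0,0,1],[-61,0,0,0,0,0,1],[-72,0,0,0,0,0,1],[-83,0,0,0,0,0,1],[-94,0,0,0,0,0,1],[-105,0,0,0,0,0,1]]}}

```text
time: 17.65
ee_pos: [0.4659, 0.0756, 0.0226]
tool_rot: [0.0, 0.686, 0.728, 0.0]
ft_force: [-0.1, -0.2, -0.0]
width: 0.006
finger_force: 0.0
```

```bash
python3 -c "
from h import *
p,R=pose()
p=cams.get_image('side'); cv2.imwrite('pics/s6.png',cv2.resize(p['color'][120:400,180:460],None,fx=2,fy=2))"
```

```text
t 17.65 tcp [0.4659 0.0756 0.0226] xaxis deg 93.43 z [ 0. -0. -1.] w 0.006 F [-0.1 -0.2 -0. ] q [-0.7   0.23  0.48  2.13 -0.15  0.81 -0.06]
```

View pics/s6.png

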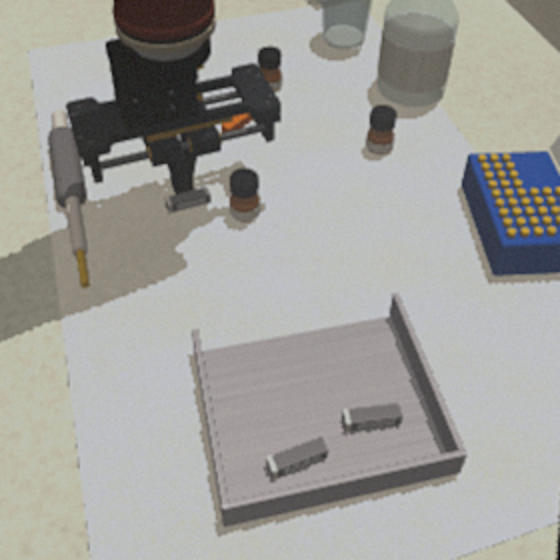

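B is at crop (187,200), centred on the fingers and with about 10 mm clearance to vial_mid at (244,195). I'll go on straight.

Emit:
{"fn": "send_rows", "kwargs": {"steps": [[-9,-0.5,0,0,0,0,1],[-18,-1,0,0,0,0,1],[-28,-1.5,0,0,0,0,1],[-38,-2,0,0,0,0,1],[-48,-2,0,0,0,0,1],[-58,-2,0,0,0,0,1],[-69,-1,0,0,0,0,1],[-80,0,0,0,0,0,1],[-91,1,0,0,0,0,1],[-102,2,0,0,0,0,1],[-113,3,0,0,0,0,1],[-124,4,0,0,0,0,1]]}}

```text
time: 19.2
ee_pos: [0.4773, -0.048, 0.0226]
tool_rot: [0.0, 0.686, 0.728, -0.0]
ft_force: [0.3, 0.8, -0.5]
width: 0.006
finger_force: 0.0
```

Emit:
{"fn": "send_rows", "kwargs": {"steps": [[-11,1,0,0,0,0,1],[-22,2,0,0,0,0,1],[-33,3,0,0,0,0,1],[-44,4,0,0,0,0,1],[-55,4,0,0,0,0,1],[-66,4,0,0,0,0,1],[-77,4,0,0,0,0,1],[-88,4,0,0,0,0,1],[-99,4,0,0,0,0,1],[-109,4,0,0,0,0,1],[-117,4,0,0,0,0,1],[-122,4,0,0,0,0,1]]}}

```text
time: 20.7
ee_pos: [0.4885, -0.1693, 0.0225]
tool_rot: [-0.0, 0.686, 0.728, -0.0]
ft_force: [-0.4, -0.3, 0.1]
width: 0.002
finger_force: 0.0
```

Emit:
{"fn": "send_rows", "kwargs": {"steps": [[8,0,0,0,0,0,1],[15,0,0,0,0,0,1],[15,0,-40,0,0,0,1],[15,0,-80,0,0,0,1],[60,0,-120,0,0,0,1],[110,0,-160,0,0,0,1],[160,0,-180,0,0,0,1],[210,0,-180,0,0,0,1],[260,0,-180,0,0,0,1],[300,0,-180,0,0,0,1],[320,0,-180,0,0,0,1],[320,0,-180,0,0,0,1]]}}

```text
time: 22.2
ee_pos: [0.469, 0.1516, 0.2024]
tool_rot: [0.0, 0.685, 0.729, -0.0]
ft_force: [0.1, -0.1, 0.3]
width: 0.007
finger_force: 0.0
```

```bash
python3 -c "
from h import *
pose()
p=cams.get_image('side'); a=cv2.resize(p['color'][120:400,180:460],None,fx=2,fy=2)
cv2.imwrite('pics/s7.png',a)
p=cams.get_image('top'); print([(round(r['score'],2),np.round(r['position'],3).tolist()) for r in cams.landmark_of(p,'cuvette_1')],[(round(r['score'],2),np.round(r['position'],3).tolist()) for r in cams.landmark_of(p,'tray')])"
```

```text
t 22.2 tcp [0.469  0.1516 0.2024] xaxis deg 93.58 z [-0. -0. -1.] w 0.007 F [ 0.1 -0.1  0.3] q [-0.75  0.03  0.36  1.9  -0.01  1.21 -0.33]
[(0.69, [0.486, -0.234, 0.008]), (0.69, [0.493, -0.186, 0.007]), (0.55, [0.516, 0.287, 0.006]), (0.5, [0.732, 0.305, -0.0]), (0.47, [0.554, -0.217, 0.005])] [(0.72, [0.519, -0.193, 0.001])]
```

View pics/s7.png

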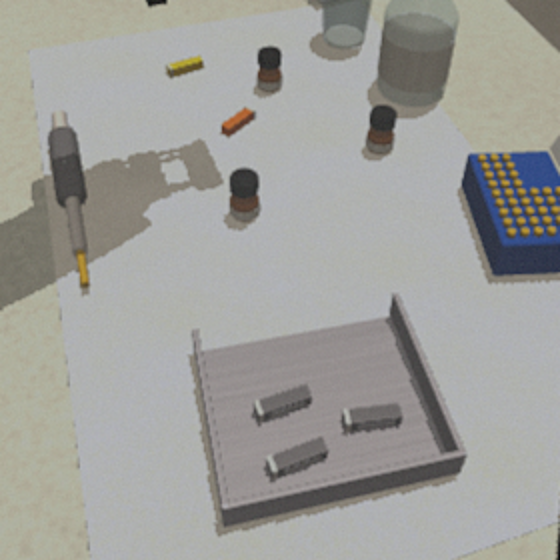

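All three lie flat in the tray, at crop (283,402), (298,457) and (373,416), well past the lip. The vials and decoys are where they were.

```bash
python3 -c "
from h import *
print(ticket.hand_in())"
```

```text
the job is handed in; nothing more can be done
None
```

All three grey cuvettes were pushed into the discard tray and lie flat on its floor, clear of the lip; the final picture shows the vials, look-alikes and other things in view undisturbed, and the job was handed in at about 22 s.

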